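Put away the label roll and the nozzle case and shut the packing drawer

TASK

Tidy the packing drawer in the chocolate workshop: first fit the white label roll onto the upright spindle in the open drawer, fully down, then lay the blue nozzle case flat, lid up, on the drawer's floor in the free compartment beside it, setting both down rather than dropping them. Then slide the drawer fully shut without slamming it, and leave the other things on the bench where they are.

Things in the scene. Friction and masses are not known exactly. Their poses are not given: they have to be found in the camera images.
- unit: low white drawer unit fixed to the bench, 250 deep (its x), 280 wide (y), 100 high, with two gift boxes on the rear part of its top (up to 145 high, from 110 mm behind the front); origin on the bench at the middle of the foot of its front, which faces its own -x; shut, the drawer's front face lies at x = 0
- drawer (a joint): the unit's drawer, mint-green front 274 wide, 15 thick, top edge 92 above the bench; slides along the unit's x; value = metres pushed in: 0 = fully open, 0.21 = fully shut; pushes with 2 to 4 N. Inside 210 long (x), 240 wide (y); plywood floor 15 above the bench, walls 6 thick, up to 64 above the bench; a divider 6 thick, 20 high from front to back makes two compartments each 117 wide
- handle (a point): middle of the drawer's steel bar handle (bar along y, 120 long), 69 above the bench and 35 in front of the drawer's front face; moves with the drawer
- spindle (a point): foot of the upright steel spindle on the drawer's floor, in the left (+y) compartment, on the spindle's axis; the spindle is 14 across and 50 high with a tapered tip, 88 behind the inner face of the drawer's front wall; z up, axes parallel to the unit's; moves with the drawer
- bay (a point): point on the drawer's floor in the middle of the right (-y) compartment, level with the spindle, 88 behind the inner face of the front wall and 123 from the spindle's foot; axes parallel to the unit's; moves with the drawer
- roll: white roll of paper labels with an orange band, lying flat, axis upright: 60 across, 36 high, with a cardboard-lined bore 22 across right through; origin on the axis at the underside, z along the axis
- case: blue plastic case of piping nozzles with a white panel and three steel discs on its lid: 110 long (its x), 52 wide (y), 40 high (z); origin at the centre of the underside
- mould: bystander: mint-green chocolate mould, 120 x 80 x 20, origin at the centre of the underside
- bowl: bystander: steel bowl, 110 across, 55 high, origin at the centre of the underside
- bottle: bystander: brown sauce bottle with a red cap, 52 across, 100 high, origin at the centre of the underside
- jar: bystander: amber jar with a brass lid, 68 across, 85 high, origin at the centre of the underside
- fork: bystander: black-handled chocolate dipping fork lying flat, 190 long (its x), 16 thick, origin at its middle at the underside
- timer: bystander: white kitchen timer with red keys, 50 x 70 x 22, origin at the centre of the underside
There are look-alikes about, which are no part of the job. What is shaped like the roll but yellow is not meant. Leave any orange look-alike of the case alone.

How it is judged:
By the outcome, as a careful person would: the job done as asked, in the order asked, and still so for the second after the job is handed in, with the robot touching nothing.
It also fails if it takes over 72 s, if anything falls off the work surface, if the arm or the gripper's body presses on something with over 40 N, if the wrist force passes 120 N, or if a joint passes its speed limit or range.

ROBOT

A 6-joint arm with a two-finger parallel gripper is mounted at the origin on the work surface. World frame = base frame: x ahead of the robot, y to its left, z up, the work surface at z = 0. Lengths are in mm, angles in rad, forces in N, time in s.
With the tool pointing down it reaches from about 275 to 1000 mm from the base axis. Payload 8.4 kg.
Tool frame: the origin (TCP) lies at the very end of the fingers, on their centre line; the grasp point (between the pads) lies 19 mm behind it; z points along the fingers, x is the direction in which the jaws open and shut, and the axes are right-handed (so a half turn about z gives the same grasp; the last joint's range is limited). The gripper opens to 85 mm and grips with 20 to 120 N. Pads are 22 mm wide; open, the fingers measure 114 mm over their backs; the gripper's body (76 mm by 85 mm) begins 54 mm behind the grasp point. The pads swing forward as they close: fully open they stand 13 mm farther back than shut.
Start: joints at [-1.227, 0.353, 1.633, -0, 1.155, -0.002], TCP at [211.842, -588.006, 231.281] pointing down, gripper open.
Joint ranges: [-2.63, 2.63], [-0.92, 2.1], [0.06, 2.66], [-1.3, 4.44], [0, 2.69], [-3.02, 3.02]. Speed limits (rad/s): [2.22, 2.22, 2.79, 3.14, 3.14, 3.14].

INTERFACE

Orientations are given as [roll, pitch, yaw] about the fixed x, y, z axes, in that order (R = Rz(yaw) Ry(pitch) Rx(roll)).
In Python, from rig import sense, grab_frame, calibration, sign_off gives the robot as it stands.
- The arm moves only by the tool servo_tool, never from a script. Its argument "series" is one flat list of numbers, 4 for each row, row after row: the shift along the world's x, y, z in m, then the turn about the world's z in degrees. In form: [x, y, z, yaw, x, y, z, yaw, ...]. A call has 1 to 8 rows; each row shifts and turns the commanded pose from where the row before left it; what a row does not reach is not made up. A row lasts 1/12 s, in which the tool goes at most 41.7 mm and 7.16 degrees, less where a joint would pass 70% of its speed; a pose out of reach is approached as far as the arm can. A call is refused whole if a number of a shift passes 0.0417 or a number of a turn 7.16, either way. A call with a gripper value outside its range is refused whole. "gripper" is the finger opening in m, from 0 to 0.0854, set as the call begins (left out, the last holds). The fingers move at their own pace and stop on an object; "newtons" is the grip in N (left out, the last holds). Time passes only in rows, so rows that do not move let the fingers close. It gives the time, the measured TCP pose, the force and the opening at its end, in the units of the state.
- sense(): the state, without advancing time (a new reading comes with each control period).
- grab_frame(name): name is "side" or "top" or "wrist"; returns the picture (400x640x3 uint8, blue, green, red); there is no depth.
- calibration(name): a dict with "fx", "fy", "cx", "cy" (pixels), "rvec" (rotation vector, rad) and "tvec" (3), from world to camera coordinates, as OpenCV has them. Camera axes: x right, y down, z forward; pixel columns grow to the right and rows downward; lengths in mm; the calibration is good to about 2 mm. A picture is of the moment at which its call begins: read the wrist's pose just before it. calibration takes no time and is no camera call; for the wrist camera it gives the pose at the moment of the call.
- sign_off(): hands the job in, once; it reports no verdict.
The state is a dict: "clock": time; "qpos": joint angles; "qvel": joint speeds; "joint_efforts": joint torques, N m; "eef_pos": TCP position; "tcp_rot": TCP orientation; "contact_force": force on the tool from outside, world axes, zero at the start; "wrist_torque": the same for the moment, N m; "opening": opening from 0.0 (shut) to 1.0 (fully open).
Only numpy, scipy, OpenCV 4.12 (cv2) and the standard library are available. Lean on these libraries where they do the work, as an engineer would, in place of code of your own. Each camera call takes 0.05 s, during which the arm holds its last target. There are 200 camera calls.

## Working session

There is one attempt and no reset: what is moved stays moved. The work goes in short steps, Python scripts to look and compute and a tool call to move; the robot and the scene stay as the last step left them, time stands still between calls to the robot, and variables do not carry over. Pictures are saved under pics/ and viewed, about 8 in all and at most 12, crops included, and the job is handed in when it is done.

Besides the shell and the picture viewer there is one more tool, called after "Request:" as name(argument=value, ...), one argument or row to a line, values as JSON. servo_tool: Moves the arm, as the interface text tells. Its arguments: {"type":"object","properties":{"series":{"type":"array"},"gripper":{"type":"number"},"newtons":{"type":"number"}},"required":["series"]}

```bash
mkdir -p pics
cat > h.py <<'E'
import numpy as np, cv2
from rig import sense, grab_frame, calibration, sign_off
def save(n,f): 
    im=grab_frame(n); cv2.imwrite('pics/'+f,im); return im
def ray(c,uv,z):
    R=cv2.Rodrigues(np.array(c['rvec'],float))[0]; t=np.array(c['tvec'],float).ravel()
    o=-R.T@t; d=R.T@np.array([(uv[0]-c['cx'])/c['fx'],(uv[1]-c['cy'])/c['fy'],1.])
    return (o+d*(z-o[2])/d[2])
def proj(c,P):
    R=cv2.Rodrigues(np.array(c['rvec'],float))[0]; t=np.array(c['tvec'],float).ravel()
    p=R@np.array(P,float)+t; return p[:2]/p[2]*[c['fx'],c['fy']]+[c['cx'],c['cy']]
E
python3 - <<'E'
from h import *
s=sense(); print(s)
for n in ['top','side']:
    save(n,n+'0.png'); c=calibration(n); print(n,c)
E
```

```text
{'clock': 0.0, 'qpos': array([-1.22740333e+00,  3.53648394e-01,  1.63417036e+00, -5.42107960e-06,
        1.15517864e+00, -2.40727616e-03]), 'qvel': array([-0.00148483, -0.00366231,  0.00099847, -0.00110125, -0.00069651,
        0.0015256 ]), 'joint_efforts': array([ 2.80528242e-03, -6.05256414e+01, -3.42060184e+01,  1.27294970e-04,
        9.45459557e-03,  8.62760828e-06]), 'eef_pos': array([ 211.67253377, -587.54307222,  230.54602154]), 'tcp_rot': array([ 3.14159108e+00,  1.40475076e-03, -1.22499387e+00]), 'contact_force': array([-0.17679503, -0.27090059,  0.33903525]), 'wrist_torque': array([-0.02687334,  0.02561266,  0.00637277]), 'opening': 0.9971904659852292}
top {'fx': 368.98065201339784, 'fy': 368.98065201339784, 'cx': 316.8064540686059, 'cy': 195.8993239608049, 'rvec': array([ 2.20164456, -2.19194442,  0.05685707]), 'tvec': array([  9.44745875, 522.79034155, 981.95215737])}
side {'fx': 411.12927512424085, 'fy': 411.12927512424085, 'cx': 322.9725154485476, 'cy': 201.60492735927053, 'rvec': array([ 0.62308706, -2.64694825,  1.12228325]), 'tvec': array([491.06689843, 208.67219079, 977.98441039])}
```

View pics/top0.png

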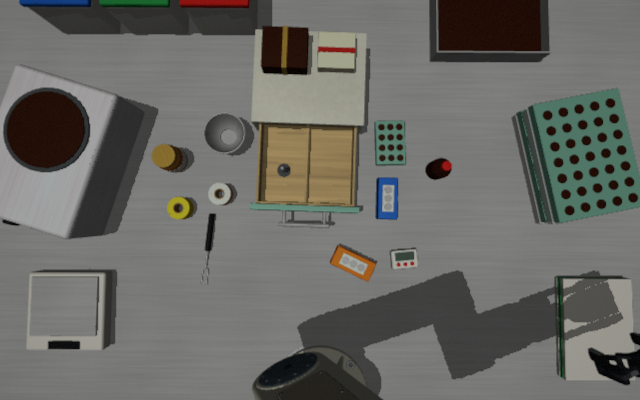

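View pics/side0.png

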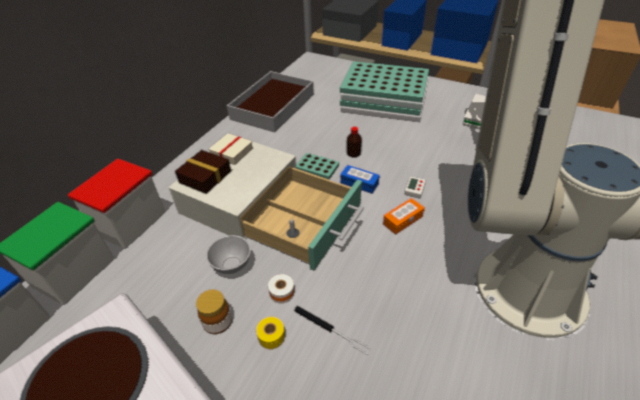

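The top view shows the roll at (220,194), the case at (388,198), the spindle tip at (284,170) and the handle at (305,224). The side view agrees, with the drawer open and the yellow and orange look-alikes standing apart from the wanted pieces. I'll measure next.

Run:
```python
from h import *
im=cv2.imread('pics/top0.png'); c=calibration('top')
hsv=cv2.cvtColor(im,cv2.COLOR_BGR2HSV)
def blobs(m,roi,amin=30):
    x0,y0,x1,y1=roi; z=np.zeros_like(m); z[y0:y1,x0:x1]=m[y0:y1,x0:x1]
    cs,_=cv2.findContours(z,cv2.RETR_EXTERNAL,cv2.CHAIN_APPROX_NONE)
    return [k for k in cs if cv2.contourArea(k)>amin]
# case lid
m=cv2.inRange(hsv,(100,120,60),(130,255,255))
for k in blobs(m,(360,160,420,240)):
    w=np.array([ray(c,p[0],40)[:2] for p in k],np.float32); print('case',cv2.minAreaRect(w),cv2.boundingRect(k))
# roll: white
m=cv2.inRange(hsv,(0,0,170),(180,60,255))
for k in blobs(m,(200,175,245,215)):
    (u,v),r=cv2.minEnclosingCircle(k); print('roll',u,v,r,ray(c,(u,v),36),r*2*(982-36)/369)
# drawer front top edge green
m=cv2.inRange(hsv,(65,60,60),(95,255,255))
for k in blobs(m,(240,195,372,220)):
    w=np.array([ray(c,p[0],92)[:2] for p in k],np.float32); print('front',cv2.minAreaRect(w),cv2.boundingRect(k))
# spindle dark
m=cv2.inRange(hsv,(0,0,0),(180,90,90))
for k in blobs(m,(270,155,300,185),10):
    print('spin',cv2.boundingRect(k),cv2.minEnclosingCircle(k)); (u,v),_=cv2.minEnclosingCircle(k); print(ray(c,(u,v),65))
# unit front top edge (z=100) & mould
m=cv2.inRange(hsv,(65,60,40),(95,255,255))
for k in blobs(m,(365,110,415,172)):
    w=np.array([ray(c,p[0],20)[:2] for p in k],np.float32); print('mould',cv2.minAreaRect(w))
for k in [('unitFL',(252,123),100),('unitFR',(366,125),100),('unitBL',(257,30),100)]:print(k,ray(c,*k[1:]))
cr=im[110:240,200:410]; cv2.imwrite('pics/crop.png',cv2.resize(cr,None,fx=3.7,fy=3.7,interpolation=cv2.INTER_CUBIC))
```

```text
case ((516.84716796875, -173.78860473632812), (50.004676818847656, 105.4819107055664), 89.77408599853516) (378, 178, 20, 41)
front ((489.3436279296875, 43.53504180908203), (268.14324951171875, 14.08795166015625), 88.27806854248047) (250, 204, 109, 9)
spin (278, 164, 12, 13) ((283.5, 169.8333282470703), 6.3465800285339355)
[586.69095528  97.54414346  65.        ]
mould ((667.7222900390625, -184.73672485351562), (118.0937271118164, 79.59339904785156), 1.2382862567901611)
('unitFL', (252, 123), 100) [699.0343173  173.71195198 100.        ]
('unitFR', (366, 125), 100) [ 695.36736579 -109.61277044  100.        ]
('unitBL', (257, 30), 100) [935.81177118 164.24923411 100.        ]
```

View pics/crop.png

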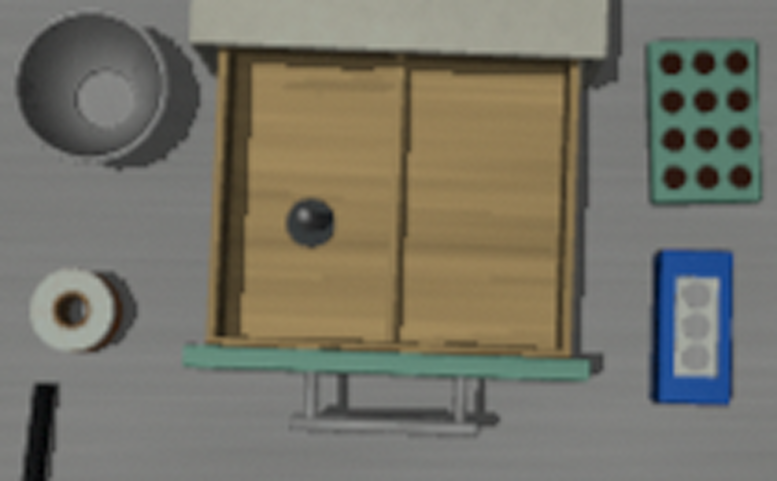

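The crop shows the spindle 88 mm behind the front wall, the case lined up with x, and the fork's handle close to the roll on its -x side. I'll fly to a point between roll and spindle for a wrist look, with the jaws at about -20° to clear the fork.

Request:
servo_tool(
  series=[0.0137, 0.0316, 0.0042, 2.1, 0.0137, 0.0316, 0.0042, 2.1, 0.0137, 0.0316, 0.0042, 2.1, 0.0137, 0.0316, 0.0042, 2.1, 0.0137, 0.0316, 0.0042, 2.1, 0.0137, 0.0316, 0.0042, 2.1, 0.0137, 0.0316, 0.0042, 2.1, 0.0137, 0.0316, 0.0042, 2.1],
)

```text
clock: 0.77
eef_pos: [321.6, -333.5, 264.9]
tcp_rot: [-3.142, 0.0, -0.93]
contact_force: [1.0, -0.2, 0.0]
opening: 0.999
```

Request:
servo_tool(
  series=[0.0137, 0.0316, 0.0042, 2.1, 0.0137, 0.0316, 0.0042, 2.1, 0.0137, 0.0316, 0.0042, 2.1, 0.0137, 0.0316, 0.0042, 2.1, 0.0137, 0.0316, 0.0042, 2.1, 0.0137, 0.0316, 0.0042, 2.1, 0.0137, 0.0316, 0.0042, 2.1, 0.0137, 0.0316, 0.0042, 2.1],
)

```text
clock: 1.43
eef_pos: [431.2, -80.7, 298.6]
tcp_rot: [3.142, 0.0, -0.637]
contact_force: [1.4, 0.4, -0.1]
opening: 1.001
```

Request:
servo_tool(
  series=[0.0137, 0.0316, 0.0042, 2.1, 0.0137, 0.0316, 0.0042, 2.1, 0.0137, 0.0316, 0.0042, 2.1, 0.0137, 0.0316, 0.0042, 2.1, 0.0137, 0.0316, 0.0042, 2.1, 0.0137, 0.0316, 0.0042, 2.1, 0.0137, 0.0316, 0.0042, 2.1, 0.0, 0.0, 0.0, 0.0],
)

```text
clock: 2.1
eef_pos: [529.0, 143.7, 328.2]
tcp_rot: [-3.139, -0.001, -0.377]
contact_force: [-0.1, -0.1, -0.2]
opening: 1.0
```

Run:
```python
from h import *
s=sense(); print(s['clock'],s['eef_pos'],s['tcp_rot'],s['qvel'].max())
c=calibration('wrist'); save('wrist','w1.png'); np.save('w1.npy',c,allow_pickle=True)
print(c['fx'],[ray(c,p,36) for p in [(0,0),(640,0),(640,400),(0,400),(320,200)]])
print('roll px',proj(c,ray(calibration('top'),(219.5,193.5),36)),ray(calibration('top'),(219.5,193.5),36),'spindle tip px',proj(c,(587,100,65)))
```

```text
2.1 [528.96348865 143.65447121 328.17233046] [-3.13881354e+00 -6.11559643e-04 -3.76979274e-01] 0.06936827241180409
302.8738740467511 [array([239.84741239, 483.46310464,  36.        ]), array([987.58187359, 186.61944905,  36.        ]), array([ 923.72654171, -476.92821183,   36.        ]), array([-161.33718743,  -44.77718281,   36.        ]), array([518.49912505,  92.14441442,  36.        ])]
roll px [277.96799546  80.23147506] [526.77973673 268.15028291  36.        ] spindle tip px [365.00565161 182.69309006]
```

View pics/w1.png

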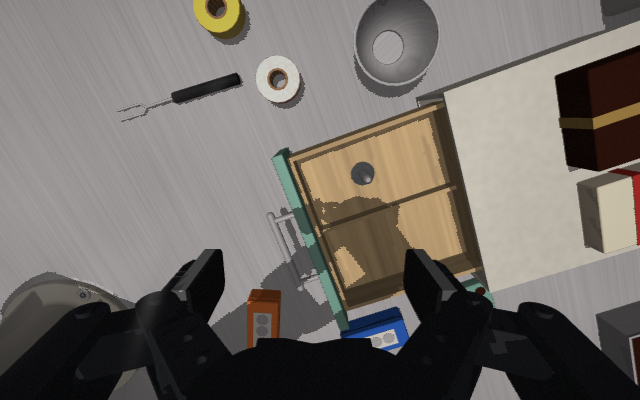

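The wrist view shows the roll at (278,79) as predicted and the spindle blob at about (362,173). I'll refine both.

Run:
```python
from h import *
im=cv2.imread('pics/w1.png'); c=np.load('w1.npy',allow_pickle=True).item()
R=cv2.Rodrigues(c['rvec'])[0]; print('cam',-R.T@np.array(c['tvec']).ravel())
hsv=cv2.cvtColor(im,cv2.COLOR_BGR2HSV)
def big(m,roi):
    x0,y0,x1,y1=roi; z=np.zeros_like(m); z[y0:y1,x0:x1]=m[y0:y1,x0:x1]
    cs,_=cv2.findContours(z,cv2.RETR_EXTERNAL,cv2.CHAIN_APPROX_NONE); return max(cs,key=cv2.contourArea)
k=big(cv2.inRange(hsv,(0,0,150),(180,50,255)),(250,50,310,110))
w=np.array([ray(c,p[0],36)[:2] for p in k],np.float32); print('roll',cv2.minEnclosingCircle(w),cv2.minEnclosingCircle(k))
k=big(cv2.inRange(hsv,(0,0,0),(180,80,120)),(340,155,385,195))
print('spin',cv2.boundingRect(k),cv2.minEnclosingCircle(k),cv2.contourArea(k))
for P in [(587,100,15),(587,100,65),(587,97,15),(587,97,65)]: print(P,proj(c,P))
# divider etc: corners of the front wall top edge
k=big(cv2.inRange(hsv,(65,50,50),(95,255,255)),(265,140,360,345))
w=np.array([ray(c,p[0],92)[:2] for p in k],np.float32); print('front',cv2.minAreaRect(w))
cr=im[120:320,250:490]; cv2.imwrite('pics/w1c.png',cv2.resize(cr,None,fx=3,fy=3,interpolation=cv2.INTER_CUBIC))
```

```text
cam [553.8957899  207.71984795 470.46698514]
roll ((527.7977905273438, 267.761962890625), 54.93779754638672) ((279.5, 79.5), 41.719398498535156)
spin (351, 162, 24, 23) ((362.3148193359375, 173.05555725097656), 11.982738494873047) 405.5
(587, 100, 15) [359.63240497 175.7439048 ]
(587, 100, 65) [365.00565161 182.69309006]
(587, 97, 15) [360.2822504  177.54008509]
(587, 97, 65) [365.7211965  184.68515624]
front ((489.30731201171875, 47.810394287109375), (276.56829833984375, 22.531124114990234), 86.30238342285156)
```

View pics/w1c.png

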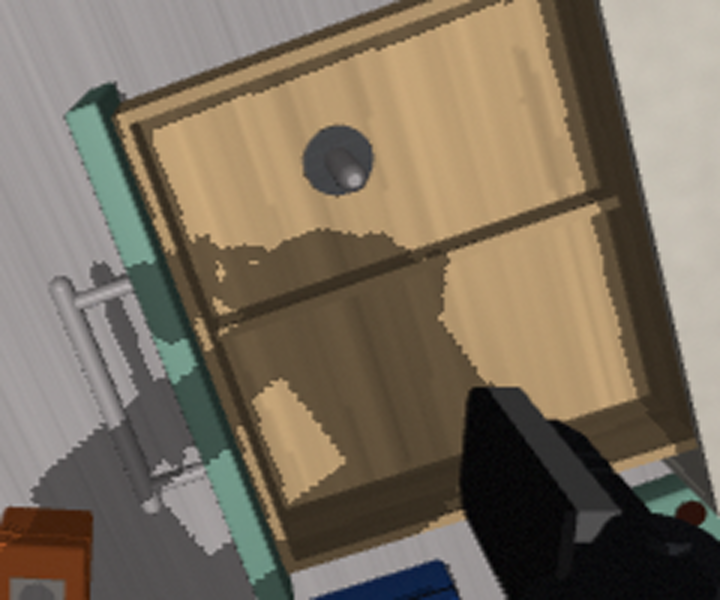

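The enlarged view shows a dark flange disc round the spindle's foot, centred at about (362.3,173), with the spindle tip at about (367.3,180).

Run:
```python
from h import *
im=cv2.imread('pics/w1.png'); c=np.load('w1.npy',allow_pickle=True).item(); t=calibration('top')
print('foot wrist',ray(c,(362.3,173),16),'tip',ray(c,(367,180),64),'foot top',ray(t,(283.5,169.8),16))
g=cv2.cvtColor(im,cv2.COLOR_BGR2GRAY)[155:195,340:385]
u=im[155:195,340:385]; m=((u.max(2).astype(int)-u.min(2))<25)&(g>95); ys,xs=np.nonzero(m); print(len(xs),xs.min()+340,xs.max()+340,ys.min()+155,ys.max()+155)
hsv=cv2.cvtColor(im,cv2.COLOR_BGR2HSV); m=cv2.inRange(hsv,(0,0,195),(180,40,255))[52:108,252:308]
n,l,s,ce=cv2.connectedComponentsWithStats(m); print(s[1:],ce[1:]+[252,52])
b=np.argmax(s[1:,4])+1; k,_=cv2.findContours((l==b).astype(np.uint8),0,1); k=max(k,key=cv2.contourArea)
w=np.array([ray(c,p[0]+[252,52],36)[:2] for p in k],np.float32); print('roll',cv2.minEnclosingCircle(w))
it=cv2.imread('pics/top0.png'); print(it[193,205:236].tolist())
```

```text
foot wrist [592.09661837 102.73621384  16.        ] tip [590.84631197 102.28652972  64.        ] foot top [592.70316741 101.93072218  16.        ]
31 365 370 176 182
[[   4    4   43   46 1169]] [[277.14542344  78.20701454]]
roll ((526.5554809570312, 270.2703857421875), 28.8620548248291)
[[126, 128, 128], [126, 128, 128], [127, 128, 128], [148, 156, 152], [156, 165, 163], [155, 164, 162], [157, 166, 163], [157, 167, 163], [148, 160, 158], [93, 110, 124], [31, 50, 66], [19, 28, 35], [16, 26, 34], [25, 34, 39], [57, 59, 61], [65, 66, 65], [67, 68, 67], [111, 112, 111], [94, 109, 122], [117, 133, 139], [152, 162, 158], [160, 168, 162], [158, 169, 162], [157, 166, 162], [158, 168, 163], [107, 114, 113], [40, 49, 61], [22, 35, 51], [53, 55, 59], [63, 64, 64], [65, 66, 66]]
```

Request:
servo_tool(
  series=[0, 0.0163, -0.0285, 0, 0, 0.0163, -0.0285, 0, 0, 0.0163, -0.0285, 0, 0, 0.0163, -0.0285, 0, 0, 0.0163, -0.0285, 0, 0, 0.0163, -0.0285, 0, 0, 0.0163, -0.0285, 0, 0, 0.0163, -0.0285, 0],
)

```text
clock: 2.82
eef_pos: [526.4, 268.8, 98.4]
tcp_rot: [3.141, 0.0, -0.383]
contact_force: [0.3, -0.7, 0.3]
opening: 1.0
```

Request:
servo_tool(
  series=[0, 0, 0, 0, 0, 0, 0, 0, 0, 0, 0, 0],
)

```text
clock: 3.07
eef_pos: [527.2, 268.4, 100.8]
tcp_rot: [3.141, -0.0, -0.382]
contact_force: [0.6, -0.8, 0.8]
opening: 1.001
```

Run:
```python
from h import *
s=sense(); print(s['eef_pos'],s['tcp_rot'])
c=calibration('wrist'); im=save('wrist','w2.png'); np.save('w2.npy',c,allow_pickle=True)
hsv=cv2.cvtColor(im,cv2.COLOR_BGR2HSV); m=cv2.inRange(hsv,(0,0,190),(180,40,255))
n,l,st,ce=cv2.connectedComponentsWithStats(m)
for b in range(1,n):
    if st[b,4]<2000: continue
    k,_=cv2.findContours((l==b).astype(np.uint8),0,1); k=max(k,key=cv2.contourArea)
    w=np.array([ray(c,p[0],36)[:2] for p in k],np.float32); print(st[b],cv2.minEnclosingCircle(w))
print(proj(c,(526.7,269,36)))
```

```text
[527.24086095 268.36457865 100.7618202 ] [ 3.14144126e+00 -3.51641637e-04 -3.82247991e-01]
[ 272  173   81   60 2473] ((526.3977661132812, 270.4927062988281), 29.059093475341797)
[313.09393592 214.4448974 ]
```

View pics/w2.png

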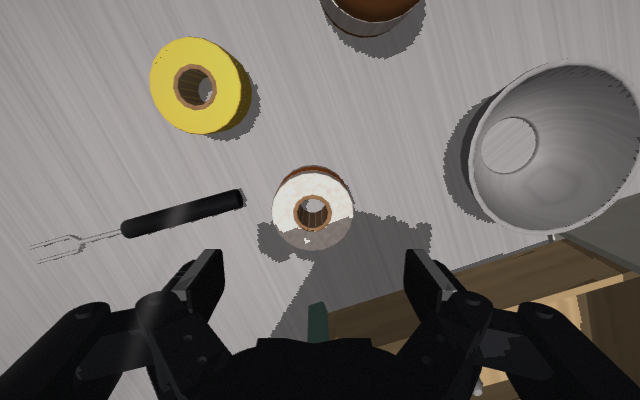

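The wrist view shows the roll's bore at (313,213), against a prediction of (313,214), so the tool is centred. The fork is clear of the fingers. Now I descend and grip.

Request:
servo_tool(
  series=[0, 0.001, -0.025, 0, 0, 0, -0.025, 0, 0, 0, -0.02, 0, 0, 0, -0.012, 0, 0, 0, -0.006, 0, 0, 0, -0.005, 0, 0, 0, -0.004, 0, 0, 0, 0, 0],
  gripper=0.0854,
)

```text
clock: 3.78
eef_pos: [527.3, 270.2, 3.2]
tcp_rot: [-3.141, -0.0, -0.382]
contact_force: [0.7, -0.5, -0.1]
opening: 1.0
```

Request:
servo_tool(
  series=[0, 0, 0, 0, 0, 0, 0, 0, 0, 0, 0, 0, 0, 0, 0, 0, 0, 0, 0, 0, 0, 0, 0, 0],
  gripper=0.052,
  newtons=30,
)

```text
clock: 4.28
eef_pos: [527.5, 270.5, 4.0]
tcp_rot: [-3.141, -0.001, -0.382]
contact_force: [-1.5, -0.9, 5.9]
opening: 0.704
```

Run:
```python
from h import *
s=sense(); print(s['clock'],s['eef_pos'],s['opening'],s['contact_force'])
```

```text
4.2833 [527.45232968 270.47010111   3.96039234] 0.7040672658230005 [-1.46469924 -0.90456882  5.90896789]
```

Request:
servo_tool(
  series=[0, 0, 0.01, 0, 0, 0, 0.03, 0, 0, 0, 0.03, 0, 0, 0, 0.03, 0, 0.008, -0.021, 0, 0, 0.008, -0.021, 0, 0, 0.008, -0.021, 0, 0, 0.008, -0.021, 0, 0],
)

```text
clock: 4.95
eef_pos: [559.4, 185.5, 104.2]
tcp_rot: [-3.141, -0.001, -0.381]
contact_force: [-0.1, -0.7, -0.4]
opening: 0.704
```

Request:
servo_tool(
  series=[0.008, -0.021, 0, 0, 0.008, -0.021, 0, 0, 0.008, -0.021, 0, 0, 0.008, -0.021, 0, 0, 0, 0, 0, 0, 0, 0, 0, 0, 0, 0, 0, 0],
)

```text
clock: 5.53
eef_pos: [590.8, 102.5, 103.4]
tcp_rot: [-3.141, 0.0, -0.382]
contact_force: [0.3, 0.8, -0.6]
opening: 0.701
```

Run:
```python
from h import *
s=sense(); print(s['clock'],s['eef_pos'],s['opening'],s['contact_force'])
c=calibration('wrist'); im=save('wrist','w3.png'); np.save('w3.npy',c,allow_pickle=True)
print(proj(c,(*s['eef_pos'][:2],s['eef_pos'][2]+32)),proj(c,(591.7,102.3,65)))
t=calibration('top'); save('top','t3.png'); print(proj(t,(*s['eef_pos'][:2],s['eef_pos'][2]+32)))
```

```text
5.5333 [590.77401249 102.49121825 103.38061919] 0.7014634159033183 [ 0.29668827  0.80571785 -0.58471499]
[314.53553578 289.5484959 ] [315.66786341 227.93264247]
[278.8105437  164.53592355]
```

View pics/w3.png

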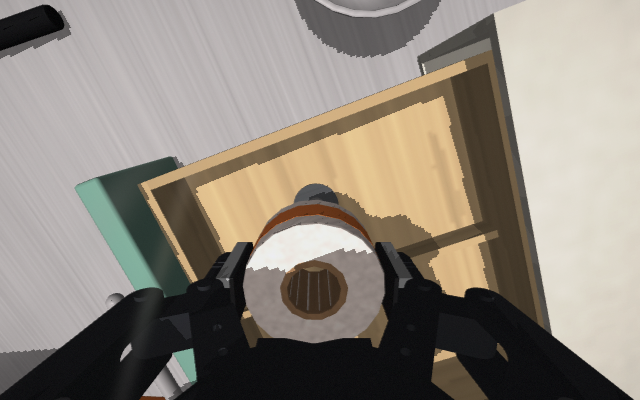

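The wrist view shows the bore at (314,290) on the tool's axis, and the flange lined up at u=316, so it's aligned within about 1 mm. I'll lower it gently in stages, watching the force.

Request:
servo_tool(
  series=[0.001, 0, -0.01, 0, 0, 0, -0.012, 0, 0, 0, -0.01, 0, 0, 0, -0.005, 0, 0, 0, -0.005, 0, 0, 0, -0.005, 0, 0, 0, -0.005, 0, 0, 0, -0.003, 0],
)

```text
clock: 6.3
eef_pos: [591.8, 102.2, 47.2]
tcp_rot: [3.141, 0.0, -0.382]
contact_force: [0.7, 0.1, -1.0]
opening: 0.701
```

Request:
servo_tool(
  series=[0, 0, -0.006, 0, 0, 0, -0.006, 0, 0, 0, -0.005, 0, 0, 0, -0.004, 0, 0, 0, -0.003, 0, 0, 0, -0.002, 0, 0, 0, 0, 0],
)

```text
clock: 6.88
eef_pos: [591.7, 102.2, 21.4]
tcp_rot: [3.141, 0.001, -0.382]
contact_force: [-0.0, -0.6, -1.0]
opening: 0.701
```

Request:
servo_tool(
  series=[0, 0, -0.0015, 0, 0, 0, -0.001, 0, 0, 0, 0, 0],
)

```text
clock: 7.13
eef_pos: [592.0, 102.2, 19.4]
tcp_rot: [-3.142, -0.0, -0.382]
contact_force: [-0.5, -0.2, -1.1]
opening: 0.698
```

Request:
servo_tool(
  series=[0, 0, -0.001, 0, 0, 0, 0, 0],
)

```text
clock: 7.3
eef_pos: [592.4, 102.2, 19.0]
tcp_rot: [-3.141, -0.001, -0.382]
contact_force: [-1.0, -0.1, 4.2]
opening: 0.705
```

Request:
servo_tool(
  series=[0, 0, -0.001, 0, 0, 0, 0, 0],
)

```text
clock: 7.47
eef_pos: [593.3, 102.2, 18.9]
tcp_rot: [-3.14, -0.002, -0.382]
contact_force: [-1.1, -1.3, 13.1]
opening: 0.702
```

The roll is down, with 13 N on the wrist. Releasing and backing straight up.

Request:
servo_tool(
  series=[0, 0, 0.001, 0, 0, 0, 0, 0, 0, 0, 0, 0, 0, 0, 0, 0],
  gripper=0.076,
)

```text
clock: 7.8
eef_pos: [591.8, 102.2, 18.2]
tcp_rot: [3.141, 0.0, -0.382]
contact_force: [0.3, 0.2, -0.3]
opening: 0.887
```

Request:
servo_tool(
  series=[0, 0, 0.008, 0, 0, 0, 0.02, 0, 0, 0, 0.03, 0, 0, 0, 0.04, 0, 0, 0, 0.04, 0, 0, 0, 0.03, 0, 0, 0, 0.03, 0, 0, 0, 0, 0],
)

```text
clock: 8.47
eef_pos: [595.1, 102.8, 223.5]
tcp_rot: [-3.136, -0.008, -0.382]
contact_force: [1.6, -0.3, 0.3]
opening: 0.89
```

Run:
```python
from h import *
s=sense(); print(s['clock'],s['eef_pos'],s['opening'],s['contact_force'])
c=calibration('wrist'); im=save('wrist','w4.png'); np.save('w4.npy',c,allow_pickle=True)
print(proj(c,(592,102.2,51)),proj(c,(592,102.2,65)))
```

```text
8.4667 [595.09558223 102.76016392 223.53307844] 0.8895088872031539 [ 1.59744716 -0.28484944  0.29672925]
[310.12556   185.1098904] [310.08841028 188.09747655]
```

View pics/w4.png

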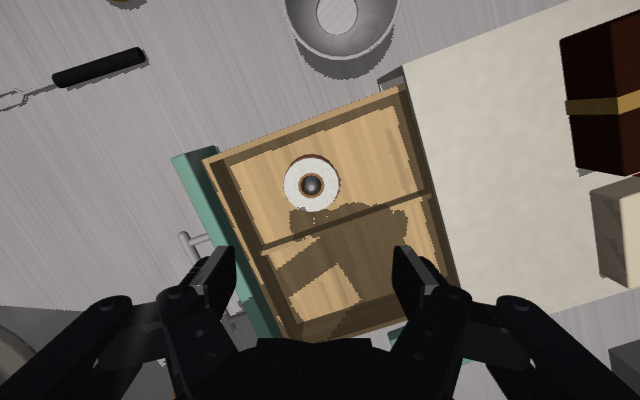

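The wrist view shows the roll seated flat, with the spindle centred in its bore at (311,185). On to the case.

Request:
servo_tool(
  series=[-0.0062, -0.023, -0.005, -5.7, -0.0062, -0.023, -0.005, -5.7, -0.0062, -0.023, -0.005, -5.7, -0.0062, -0.023, -0.005, -5.7, -0.0062, -0.023, -0.005, -5.7, -0.0062, -0.023, -0.005, -5.7, -0.0062, -0.023, -0.005, -5.7, -0.0062, -0.023, -0.005, -5.7],
  gripper=0.0854,
)

```text
clock: 9.18
eef_pos: [541.0, -82.7, 175.1]
tcp_rot: [3.14, 0.001, -1.183]
contact_force: [-0.2, 0.0, -0.6]
opening: 1.002
```

Request:
servo_tool(
  series=[-0.0062, -0.023, -0.005, -5.7, -0.0062, -0.023, -0.005, -5.7, -0.0062, -0.023, -0.005, -5.7, -0.0062, -0.023, -0.005, -5.7, 0, 0, 0, 0, 0, 0, 0, 0, 0, 0, 0, 0],
)

```text
clock: 9.77
eef_pos: [517.2, -173.3, 155.8]
tcp_rot: [3.141, 0.001, -1.575]
contact_force: [0.3, -0.7, 0.3]
opening: 1.0
```

Run:
```python
from h import *
s=sense(); print(s['clock'],s['eef_pos'],s['tcp_rot'])
c=calibration('wrist'); im=save('wrist','w5.png'); np.save('w5.npy',c,allow_pickle=True)
hsv=cv2.cvtColor(im,cv2.COLOR_BGR2HSV); m=cv2.inRange(hsv,(100,120,40),(130,255,255))
m=cv2.morphologyEx(m,cv2.MORPH_CLOSE,np.ones((5,5)))
for k in cv2.findContours(m,0,1)[0]:
    if cv2.contourArea(k)<800: continue
    w=np.array([ray(c,p[0],40)[:2] for p in k],np.float32); print(cv2.boundingRect(k),cv2.minAreaRect(w))
m=cv2.inRange(hsv,(0,0,150),(180,60,255))
print('panel guess px',proj(c,(517,-174,40)))
```

```text
9.7667 [ 517.17755794 -173.34498646  155.82872928] [ 3.14055341e+00  7.01852665e-04 -1.57467346e+00]
(287, 131, 60, 122) ((518.387939453125, -174.4618682861328), (50.23551559448242, 109.80748748779297), 88.33212280273438)
panel guess px [315.02629436 196.08843978]
```

View pics/w5.png

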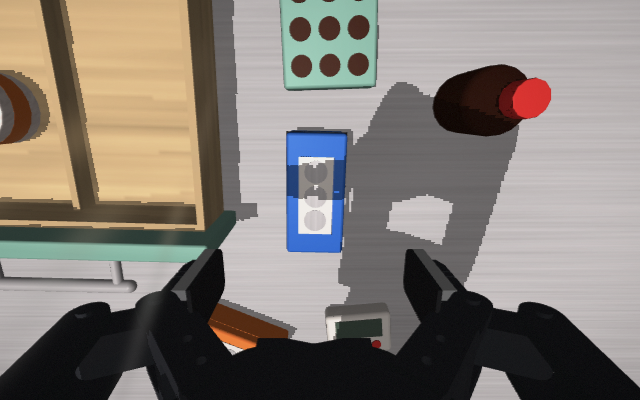

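The wrist view shows the case centred at about (316,192). That puts it at (518,-174.4) with a yaw of -1.7°, parallel to the unit, and both fingers have room.

Request:
servo_tool(
  series=[0.001, -0.001, -0.035, -1.4, 0, 0, -0.035, 0, 0, 0, -0.03, 0, 0, 0, -0.02, 0, 0, 0, -0.015, 0, 0, 0, -0.01, 0, 0, 0, -0.005, 0, 0, 0, 0, 0],
)

```text
clock: 10.48
eef_pos: [518.4, -174.1, 5.8]
tcp_rot: [3.141, 0.0, -1.599]
contact_force: [-1.0, 0.0, 0.3]
opening: 1.0
```

Request:
servo_tool(
  series=[0, 0, 0, 0, 0, 0, 0, 0, 0, 0, 0, 0, 0, 0, 0, 0, 0, 0, 0, 0, 0, 0, 0, 0, 0, 0, 0, 0],
  gripper=0.044,
  newtons=40,
)

```text
clock: 11.07
eef_pos: [519.4, -175.1, 7.6]
tcp_rot: [-3.14, -0.0, -1.6]
contact_force: [-1.1, 1.4, 6.5]
opening: 0.604
```

Request:
servo_tool(
  series=[0, 0, 0.01, 0, 0, 0, 0.03, 0, 0, 0, 0.035, 0, 0, 0, 0.035, 0, 0.01, 0.022, 0, 0, 0.01, 0.022, 0, 0, 0.01, 0.022, 0, 0, 0.01, 0.022, 0, 0],
)

```text
clock: 11.73
eef_pos: [558.8, -86.0, 117.6]
tcp_rot: [-3.141, -0.0, -1.601]
contact_force: [-0.5, -0.9, -1.2]
opening: 0.603
```

Request:
servo_tool(
  series=[0.01, 0.022, 0, 0, 0.01, 0.022, 0, 0, 0.01, 0.022, 0, 0, 0, 0, 0, 0, 0, 0, 0, 0, 0, 0, 0, 0],
)

```text
clock: 12.23
eef_pos: [588.1, -21.0, 116.7]
tcp_rot: [3.141, -0.0, -1.6]
contact_force: [-0.1, -0.1, -1.4]
opening: 0.603
```

Run:
```python
from h import *
s=sense(); print(s['clock'],s['eef_pos'],s['tcp_rot'],s['opening'])
c=calibration('wrist'); im=save('wrist','w6.png')
```

```text
12.2333 [588.0614956 -21.0375407 116.6901343] [ 3.14119586e+00 -2.60526967e-04 -1.59974553e+00] 0.6028107650542093
```

View pics/w6.png

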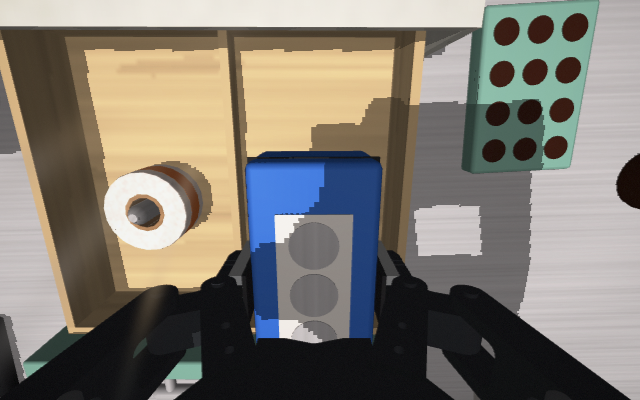

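The wrist view shows the case held level above the right compartment, parallel to the divider and centred. Lowering.

Request:
servo_tool(
  series=[0, 0, -0.012, 0, 0, 0, -0.018, 0, 0, 0, -0.018, 0, 0, 0, -0.015, 0, 0, 0, -0.01, 0, 0, 0, -0.007, 0, 0, 0, -0.005, 0, 0, 0, -0.002, 0],
)

```text
clock: 12.95
eef_pos: [588.3, -21.1, 28.7]
tcp_rot: [3.141, 0.0, -1.601]
contact_force: [0.0, -0.4, -1.7]
opening: 0.604
```

Request:
servo_tool(
  series=[0, 0, -0.002, 0, 0, 0, -0.002, 0, 0, 0, 0, 0],
)

```text
clock: 13.2
eef_pos: [588.8, -20.8, 25.6]
tcp_rot: [-3.141, 0.0, -1.6]
contact_force: [-1.0, -0.6, -1.2]
opening: 0.605
```

Request:
servo_tool(
  series=[0, 0, -0.001, 0, 0, 0, 0, 0],
)

```text
clock: 13.37
eef_pos: [588.7, -20.8, 24.7]
tcp_rot: [-3.141, 0.0, -1.6]
contact_force: [0.5, -0.5, -2.5]
opening: 0.599
```

Request:
servo_tool(
  series=[0, 0, -0.0015, 0, 0, 0, 0, 0],
)

```text
clock: 13.53
eef_pos: [588.5, -20.8, 22.9]
tcp_rot: [-3.141, 0.0, -1.6]
contact_force: [-0.2, -0.3, -1.0]
opening: 0.603
```

Request:
servo_tool(
  series=[0, 0, -0.001, 0, 0, 0, 0, 0],
)

```text
clock: 13.7
eef_pos: [589.2, -20.8, 22.6]
tcp_rot: [-3.14, 0.0, -1.6]
contact_force: [-0.6, -0.1, 3.8]
opening: 0.6
```

Request:
servo_tool(
  series=[0, 0, -0.0005, 0, 0, 0, 0, 0],
)

```text
clock: 13.87
eef_pos: [589.6, -20.8, 22.6]
tcp_rot: [-3.14, -0.0, -1.6]
contact_force: [-1.2, -0.1, 7.9]
opening: 0.602
```

Request:
servo_tool(
  series=[0, 0, 0, 0, 0, 0, 0, 0, 0, 0, 0, 0, 0, 0, 0, 0],
  gripper=0.07,
)

```text
clock: 14.2
eef_pos: [588.4, -20.8, 21.3]
tcp_rot: [3.141, 0.0, -1.6]
contact_force: [-0.3, -0.6, -0.2]
opening: 0.815
```

Request:
servo_tool(
  series=[0, 0, 0.008, 0, 0, 0, 0.02, 0, 0, 0, 0.03, 0, 0, 0, 0.03, 0, 0, 0, 0.03, 0, 0, 0, 0.03, 0, -0.02, 0.006, 0.02, 0, -0.03, 0.01, 0, 0],
)

```text
clock: 14.87
eef_pos: [542.7, -5.2, 194.6]
tcp_rot: [-3.132, -0.0, -1.601]
contact_force: [0.4, 0.8, -0.5]
opening: 0.819
```

Request:
servo_tool(
  series=[-0.035, 0.012, 0, 0, -0.035, 0.012, 0, 0, -0.035, 0.012, 0, 0, -0.03, 0.012, 0, 0, 0, 0, 0, 0, 0, 0, 0, 0],
  gripper=0.0,
)

```text
clock: 15.37
eef_pos: [402.4, 43.6, 190.0]
tcp_rot: [-3.141, 0.0, -1.599]
contact_force: [0.7, 0.3, -0.3]
opening: 0.001
```

Run:
```python
from h import *
s=sense(); print(s['clock'],s['eef_pos'],s['tcp_rot'],s['opening'],s['contact_force'])
c=calibration('wrist'); im=save('wrist','w7.png')
print('bar px',proj(c,(447,45,69)),'ends',proj(c,(449,105,69)),proj(c,(445,-15,69)),'tcp',proj(c,(*s['eef_pos'][:2],69)))
```

```text
15.3667 [402.40544994  43.584678   190.01010568] [-3.14073598e+00  1.26039268e-04 -1.59896296e+00] 0.001230382417957812 [ 0.72009002  0.33366467 -0.31309738]
bar px [311.08352239 144.43143228] ends [241.11023219 144.13764963] [381.05371104 144.7252019 ] tcp [314.2269896  194.66564912]
```

View pics/w7.png

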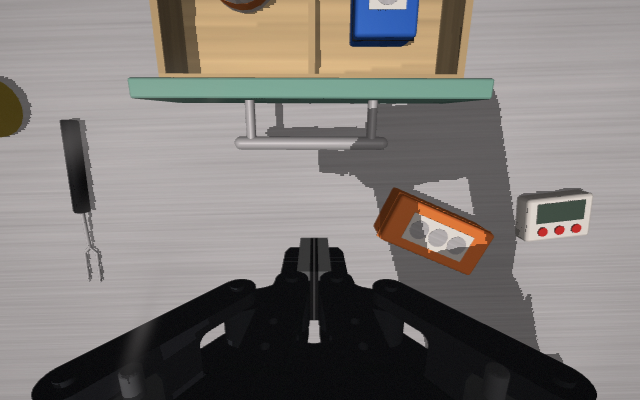

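The wrist view shows the handle bar at (311,143), as predicted, with clear room in front of it. I lower the closed fingers in front of it and push gently.

Request:
servo_tool(
  series=[0, 0.001, -0.02, 0, 0, 0, -0.03, 0, 0, 0, -0.03, 0, 0, 0, -0.03, 0, 0, 0, -0.017, 0, 0, 0, -0.005, 0, 0.005, 0, 0, 0, 0.008, 0, 0, 0],
)

```text
clock: 16.08
eef_pos: [417.4, 44.0, 57.8]
tcp_rot: [3.141, -0.0, -1.601]
contact_force: [0.5, -0.1, 0.3]
opening: 0.0
```

Request:
servo_tool(
  series=[0.006, 0, 0, 0, 0.004, 0, 0, 0, 0.003, 0, 0, 0, 0.003, 0, 0, 0, 0.003, 0, 0, 0, 0.003, 0, 0, 0, 0.003, 0, 0, 0, 0.003, 0, 0, 0],
)

```text
clock: 16.75
eef_pos: [444.4, 44.1, 57.3]
tcp_rot: [3.141, -0.0, -1.6]
contact_force: [-1.9, -1.0, 0.8]
opening: 0.002
```

Request:
servo_tool(
  series=[0.004, 0, 0, 0, 0.006, 0, 0, 0, 0.007, 0, 0, 0, 0.007, 0, 0, 0, 0.007, -0.001, 0, 0, 0.007, 0, 0, 0, 0.007, 0, 0, 0, 0.007, 0, 0, 0],
)

```text
clock: 17.42
eef_pos: [497.2, 43.1, 57.3]
tcp_rot: [3.141, -0.0, -1.6]
contact_force: [-2.8, -1.6, 0.5]
opening: -0.002
```

Request:
servo_tool(
  series=[0.007, 0, 0, 0, 0.007, 0, 0, 0, 0.007, 0, 0, 0, 0.007, -0.001, 0, 0, 0.007, 0, 0, 0, 0.007, 0, 0, 0, 0.007, 0, 0, 0, 0.007, -0.001, 0, 0],
)

```text
clock: 18.08
eef_pos: [553.3, 41.4, 57.4]
tcp_rot: [-3.142, 0.0, -1.6]
contact_force: [-2.7, 2.3, -0.1]
opening: 0.001
```

Request:
servo_tool(
  series=[0.007, 0, 0, 0, 0.007, 0, 0, 0, 0.007, 0, 0, 0, 0.007, -0.001, 0, 0, 0.006, 0, 0, 0, 0.006, 0, 0, 0, 0.005, 0, 0, 0, 0.004, -0.001, 0, 0],
)

```text
clock: 18.75
eef_pos: [602.2, 39.4, 57.4]
tcp_rot: [-3.141, 0.0, -1.6]
contact_force: [-2.4, 1.5, 0.1]
opening: -0.0
```

Request:
servo_tool(
  series=[0.004, 0, 0, 0, 0.003, 0, 0, 0, 0.003, 0, 0, 0, 0.003, 0, 0, 0, 0.002, 0, 0, 0, 0.002, 0, 0, 0, 0.002, 0, 0, 0, 0.002, 0, 0, 0],
)

```text
clock: 19.42
eef_pos: [622.6, 39.1, 57.4]
tcp_rot: [3.142, -0.0, -1.6]
contact_force: [-2.2, -0.6, -0.7]
opening: -0.002
```

Run:
```python
from h import *
im=save('top','t7.png'); s=sense(); print(s['clock'],s['eef_pos'],s['contact_force'])
cr=im[20:240,150:420]
cv2.imwrite('pics/t7c.png',cv2.resize(cr,None,fx=2.7,fy=2.7,interpolation=cv2.INTER_CUBIC))
```

```text
19.4667 [623.13726815  39.19842671  57.41989997] [-2.57007126 -0.97818391 -0.97989084]
```

Still pushing freely. I continue slowly until it meets the stop.

Request:
servo_tool(
  series=[0.002, 0, 0, 0, 0.002, 0, 0, 0, 0.002, 0, 0, 0, 0.002, 0, 0, 0, 0.0015, 0, 0, 0, 0.0015, 0, 0, 0, 0.001, 0, 0, 0, 0.001, 0, 0, 0],
)

```text
clock: 20.13
eef_pos: [632.8, 39.1, 57.2]
tcp_rot: [3.136, -0.0, -1.6]
contact_force: [-15.9, -1.2, 12.4]
opening: 0.003
```

Request:
servo_tool(
  series=[0.001, 0, 0, 0, 0, 0, 0, 0],
)

```text
clock: 20.3
eef_pos: [632.8, 39.2, 57.0]
tcp_rot: [3.134, -0.0, -1.6]
contact_force: [-15.4, -0.1, 11.2]
opening: -0.001
```

Request:
servo_tool(
  series=[0, 0, 0, 0, -0.004, 0, 0, 0, -0.01, 0, 0, 0, -0.03, 0, 0, 0, -0.04, 0, 0, 0, -0.04, 0, 0.02, 0, -0.04, 0, 0.03, 0, -0.04, 0, 0.03, 0],
)

```text
clock: 20.97
eef_pos: [446.3, 39.3, 126.0]
tcp_rot: [3.141, 0.0, -1.6]
contact_force: [0.7, 0.3, 1.6]
opening: -0.001
```

Request:
servo_tool(
  series=[-0.03, 0, 0.03, 0, -0.02, 0, 0.03, 0, 0, 0, 0, 0, 0, 0, 0, 0],
)

```text
clock: 21.3
eef_pos: [400.0, 39.5, 187.4]
tcp_rot: [-3.135, 0.001, -1.6]
contact_force: [0.5, 0.3, -0.4]
opening: -0.004
```

Run:
```python
from h import *
a=save('top','t8.png'); b=save('side','s8.png'); s=sense(); print(s['clock'],s['eef_pos'],s['contact_force'])
c=calibration('top'); hsv=cv2.cvtColor(a,cv2.COLOR_BGR2HSV); m=cv2.inRange(hsv,(65,60,60),(95,255,255)); m[:, :240]=0; m[:,372:]=0
for k in cv2.findContours(m,0,1)[0]:
    if cv2.contourArea(k)>30: w=np.array([ray(c,p[0],92)[:2] for p in k],np.float32); print('front',cv2.minAreaRect(w))
cv2.imwrite('pics/fin.png',np.vstack([a[20:290,110:510],b[110:360,150:550]]))
```

```text
21.4 [399.77538867  39.3210533  185.41645354] [ 0.54684273  1.18033994 -0.82875141]
front ((690.971435546875, 37.263092041015625), (271.214599609375, 15.457393646240234), 88.20658874511719)
```

View pics/fin.png

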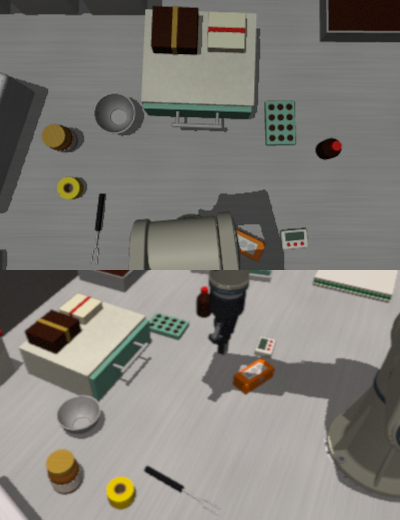

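The final views show the drawer shut against the unit, and the bystanders look undisturbed. Before signing off I check the shut position numerically, since the strip centre moved only 202 mm, though it may show the front face instead of the top edge.

Run:
```python
from h import *
c=calibration('top'); R=cv2.Rodrigues(c['rvec'])[0]; print('cam',-R.T@np.array(c['tvec']))
for f,cols,rows in [('top0',(270,345),(198,232)),('t8',(275,345),(115,155))]:
    a=cv2.imread(f'pics/{f}.png')
    for u in cols:
        print(f,u,[(v,a[v,u].tolist()) for v in range(*rows) if f=='t8' or v<216])
    # bar: median over bar columns
    p=np.median(a[:, 296:318].astype(float),axis=1).mean(1); print('bar',f,[(v,int(p[v])) for v in ((range(212,232)) if f=='top0' else range(120,155))])
for v in (122,124,126,128,130,136,138,140,142,144,224,226): print(v,ray(c,(305,v),69)[0].round(1),ray(c,(305,v),92)[0].round(1),ray(c,(305,v),100)[0].round(1))
```

```text
cam [ 472.85760253   13.23828274 1006.90588968]
top0 270 [(198, [89, 132, 155]), (199, [90, 133, 156]), (200, [88, 132, 154]), (201, [75, 112, 132]), (202, [78, 113, 133]), (203, [63, 90, 101]), (204, [103, 117, 87]), (205, [124, 141, 101]), (206, [124, 140, 100]), (207, [124, 140, 101]), (208, [129, 146, 106]), (209, [99, 110, 82]), (210, [104, 106, 103]), (211, [124, 126, 126]), (212, [125, 127, 127]), (213, [126, 127, 126]), (214, [124, 125, 125]), (215, [123, 125, 125])]
top0 345 [(198, [88, 130, 153]), (199, [86, 128, 150]), (200, [83, 123, 145]), (201, [83, 123, 144]), (202, [82, 122, 142]), (203, [77, 114, 133]), (204, [71, 105, 123]), (205, [74, 110, 130]), (206, [73, 97, 100]), (207, [101, 116, 82]), (208, [117, 133, 94]), (209, [119, 135, 96]), (210, [121, 137, 97]), (211, [122, 137, 99]), (212, [97, 107, 84]), (213, [107, 108, 108]), (214, [123, 125, 125]), (215, [125, 127, 126])]
bar top0 [(212, 115), (213, 124), (214, 123), (215, 125), (216, 125), (217, 123), (218, 122), (219, 122), (220, 92), (221, 64), (222, 61), (223, 87), (224, 122), (225, 128), (226, 110), (227, 114
[... 1901 characters left out ...]
4, [118, 120, 119])]
bar t8 [(120, 156), (121, 156), (122, 154), (123, 114), (124, 84), (125, 100), (126, 108), (127, 110), (128, 112), (129, 105), (130, 68), (131, 32), (132, 33), (133, 33), (134, 33), (135, 32), (136, 33), (137, 87), (138, 112), (139, 119), (140, 119), (141, 120), (142, 120), (143, 107), (144, 109), (145, 130), (146, 121), (147, 81), (148, 60), (149, 61), (150, 102), (151, 120), (152, 120), (153, 120), (154, 119)]
122 710.0 704.2 702.2
124 704.8 699.1 697.2
126 699.6 694.1 692.1
128 694.4 689.0 687.1
130 689.2 683.9 682.1
136 673.7 668.8 667.0
138 668.5 663.7 662.0
140 663.3 658.7 657.0
142 658.2 653.6 652.0
144 653.0 648.6 647.0
224 448.5 449.1 449.3
226 443.4 444.1 444.4
```

The numbers fit a shut drawer: the front face is at 684–685, and the carcass spans 699–936, so 936 − 250 = 686. It started about 7 mm short of fully open, which explains the shorter travel. One more gentle push will confirm the hard stop.

Request:
servo_tool(
  series=[0.03, 0, -0.03, 0, 0.03, 0, -0.03, 0, 0.03, 0, -0.03, 0, 0.03, 0, -0.025, 0, 0.03, 0, -0.01, 0, 0.03, 0, 0, 0, 0.025, 0, 0, 0, 0.012, 0, 0, 0],
)

```text
clock: 22.07
eef_pos: [617.5, 39.1, 59.2]
tcp_rot: [3.141, -0.0, -1.601]
contact_force: [-0.6, 0.3, 0.2]
opening: 0.001
```

Request:
servo_tool(
  series=[0.004, 0, 0, 0, 0.003, 0, 0, 0, 0.003, 0, 0, 0, 0.002, 0, 0, 0, 0.002, 0, 0, 0, 0.001, 0, 0, 0, 0.001, 0, 0, 0, 0, 0, 0, 0],
)

```text
clock: 22.73
eef_pos: [630.6, 39.2, 62.4]
tcp_rot: [-3.141, 0.0, -1.6]
contact_force: [0.3, 0.1, 0.3]
opening: -0.001
```

Request:
servo_tool(
  series=[0.001, 0, 0, 0, 0.001, 0, 0, 0, 0.001, 0, 0, 0, 0.001, 0, 0, 0, 0, 0, 0, 0],
)

```text
clock: 23.15
eef_pos: [632.6, 39.2, 61.8]
tcp_rot: [3.138, -0.0, -1.6]
contact_force: [-7.7, 0.5, 5.0]
opening: -0.001
```

Request:
servo_tool(
  series=[0.001, 0, 0, 0, 0.001, 0, 0, 0, 0.001, 0, 0, 0, 0, 0, 0, 0],
)

```text
clock: 23.48
eef_pos: [632.8, 39.2, 61.6]
tcp_rot: [3.132, -0.001, -1.6]
contact_force: [-16.6, 0.6, 13.8]
opening: 0.0
```

Request:
servo_tool(
  series=[0, 0, 0, 0, -0.004, 0, 0, 0, -0.012, 0, 0, 0, -0.03, 0, 0, 0, -0.04, 0, 0, 0, -0.04, 0, 0.02, 0, -0.04, 0, 0.03, 0, -0.04, 0, 0.03, 0],
)

```text
clock: 24.15
eef_pos: [445.4, 39.1, 130.7]
tcp_rot: [3.14, -0.0, -1.6]
contact_force: [1.1, -0.8, 0.9]
opening: -0.001
```

Request:
servo_tool(
  series=[-0.03, 0, 0.03, 0, -0.02, 0, 0.03, 0, 0, 0, 0, 0, 0, 0, 0, 0],
)

```text
clock: 24.48
eef_pos: [399.0, 39.4, 192.1]
tcp_rot: [-3.136, 0.001, -1.6]
contact_force: [0.1, -0.5, 0.5]
opening: -0.001
```

Run:
```python
from h import *
a=save('top','t9.png'); o=cv2.imread('pics/t8.png'); z=cv2.imread('pics/top0.png')
print('front area change', np.abs(a[110:152,250:365].astype(int)-o[110:152,250:365]).mean())
def d(n,x0,y0,x1,y1): print(n,np.abs(a[y0:y1,x0:x1].astype(int)-z[y0:y1,x0:x1]).mean().round(1))
d('bowl',200,110,246,155);d('jar',150,142,190,175);d('yellow',165,195,194,222);d('fork',195,212,218,285);d('mould',372,118,408,166);d('bottle',424,155,455,181);d('timer',388,246,420,272);d('giftboxes',260,24,358,75)
print(sense()['contact_force'],sense()['clock'])
```

```text
front area change 0.7812284334023465
bowl 1.6
jar 1.6
yellow 1.8
fork 1.9
mould 1.6
bottle 2.0
timer 6.1
giftboxes 1.9
[ 0.59479345  0.28043649 -0.7146955 ] 24.5333
```

```bash
python3 -c "
from rig import sign_off; print(sign_off())"
```

```text
the job is handed in; nothing more can be done
None
```

The job is done and handed in at about 24.5 s. The white roll is down on the spindle and the blue case lies flat, lid up, in the right compartment. The drawer was then pushed gently shut by its handle.

- **Roll and case:** The roll met the drawer floor at about 13 N before I let go, and the wrist view then showed the spindle centred in its bore. The case met the floor at about 8 N, parallel to the divider. After I let it go, I saw only part of it in a later wrist view.
- **Drawer:** It reached a hard stop at the same place on two separate pushes (tool at x = 632.8, about 16 N), and the front did not move between them. The front face is at about x = 685, which matches the unit's 250 mm depth.
- **Disagreement:** The drawer travelled only about 202 mm against the stated 210. I took this to mean it started about 7 mm short of fully open, but I could not confirm that.
- **Other things:** The top-view comparison showed no change beyond image noise for the bowl, jar, yellow roll, fork, mould, bottle and gift boxes. The timer differed slightly more (6.1 against about 2), which I put down to the arm's shadow. The orange case was left out of the comparison; it looked undisturbed in the last pictures.

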